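# Raise the heavy sump flap with its lever and catch the lever under the keeper

## Task

Open the heavy steel flap of the small drain sump with its lever: with the fingertips press down the dished pad at the lever's long end, keep it down while pushing it sideways until the bar is under the hooked T-shaped keeper post (not towards the plain post), then ease off so the bar rises behind the keeper's lip and holds the flap up by itself. Then take the hand away. Only press and push: do not raise the pad above where it rests, do not touch the flap itself, and leave everything else on the table where it stands.

Things in the scene. Friction and masses are not known exactly. Their poses are not given: they have to be found in the camera images.
- frame: Fixed dark steel base plate, 385x160x6 mm. Origin on the table straight below the lever's pivot, z up; x runs from the lever's pad (-x) past the pivot (x=0, 100 mm above the table) to the sump box and flap (x = 55 to 222 mm); y sideways. Two posts stand on it at about x = -115 mm, one at y = +60, one at y = -60 mm; which is on which side changes.
- swivel (a joint): Turn of the lever's fork about the vertical through the frame's origin, rad, range -0.5 to 0.5, starts within 0.06 of 0 (lever along the frame's x). Counter-clockwise from above is positive: positive takes the pad to the frame's -y side, negative to +y. Slight friction; at rest it stays put, but with the flap raised it drifts gently back towards 0.
- lever (a joint): Tilt of the lever about the fork's pin, rad: 0 at rest (pad up), grows as the pad is pressed down, hard stop 0.56; lifting makes it negative. The flap's weight pushes the pad back: pressing takes about 4 to 11 N at the pad, and it returns to 0 if let go uncaught. The bar passes under the keeper's lips only above about 0.48 and, caught, rests at about 0.39 to 0.43.
- pad_centre (a point): Centre of the pad's upper face at the lever's long end. Steel dish 62 mm along the arm x 64 mm across, rims 12 mm high on both sides and the outer end, 56 mm free between the side rims, parallel to the arm. With lever value q it lies 0.195*cos(0.233-q) m out from the pivot and 0.111+0.195*sin(0.233-q) m above the table, to within 5 mm.
- bar_catch (a point): Point on the centre line of the lever's round steel bar (14 mm diameter), 122 mm from the pivot towards the pad: the part that goes under the keeper.
- keeper: Fixed T-shaped steel post. Origin: centre of its foot, 6 mm above the table; axes as the frame's. Post 12x12 mm; head 12 mm along x, 80 mm along y, its underside 87 and top 95 mm above the table. A 6 mm thick lip hangs from each end of the head to 79 mm above the table; the pocket between post and lip is 28 mm wide along y, its middle 20 mm from the post's centre.
- plain_post: Fixed plain square steel post, 12x12 mm, 95 mm high over the table, without a head; it cannot hold the lever. Origin at the centre of its foot on the base plate.
- label_roll: Bystander: roll of blank paper labels lying flat, 68 mm across, 30 mm high. Origin at the centre of its underside.
- food_box: Bystander: translucent plastic food box standing upside down, 99x92x62 mm. Origin at the centre of its underside.
- timer: Bystander: round kitchen timer, 72 mm across, 47 mm high. Origin at the centre of its underside.
- tape: Bystander: roll of brown packing tape lying flat, 96 mm across, 48 mm high. Origin at the centre of its underside.
- tumbler: Bystander: dark green tumbler, 80 mm across, 112 mm high. Origin at the centre of its underside.
- flask: Bystander: grey metal flask with screw stopper, 63 mm across, 148 mm high. Origin at the centre of its underside.
- marker_pen: Bystander: marker pen lying flat, 134 mm long, 16 mm high. Origin at the centre of its underside.
- flap: The flap: heavy ribbed steel plate 165x130x12 mm, 2.5 to 4.5 kg, lying over the sump box, top 108 mm above the table. Origin on its hinge at the far edge; it reaches 165 mm from there along its -x towards the lever, whose short end (80 mm from the pivot) lies beneath its near edge and raises it. Level when closed; tilts about 0.21 rad when the lever is caught.

How it is judged:
By the outcome, as a careful person would: the job done as asked, in the order asked, and still so for the second after the job is handed in, with the robot touching nothing.
It also fails if it takes over 48 s, if anything falls off the work surface, if the arm or the gripper's body presses on something with over 40 N, if the wrist force passes 120 N, or if a joint passes its speed limit or range.

## Robot

A 6-joint arm with a two-finger parallel gripper is mounted at the origin on the work surface; the furniture and walls round the work are solid. World frame = base frame: x ahead of the robot, y to its left, z up, the work surface at z = 0. Lengths are in m, angles in rad, forces in N, time in s.
With the tool pointing down it reaches from about 0.25 to 0.725 m from the base axis. Payload 4 kg.
Tool frame: the origin (TCP) lies at the very end of the fingers, on their centre line; the grasp point (between the pads) lies bot.grasp_offset behind it (bot.grasp_offset is the distance from the TCP to the grasp point, in m); z points along the fingers, y is the direction in which the jaws open and shut (so a half turn about z gives the same grasp; the last joint's range is limited). The gripper opens to 85 mm and grips with 20 to 120 N. Pads are 22 mm wide; open, the fingers measure 114 mm over their backs; the gripper's body (76 mm by 85 mm) begins 54 mm behind the grasp point. The pads swing forward as they close: fully open they stand 13 mm farther back than shut.
Start: joints at [-1.248, 0.241, 0.005, 1.335, 0, 1.571], TCP at [0.159, -0.474, 0.231] pointing down, gripper open.
Joint ranges: [-2.72, 2.72], [-1.05, 1.87], [-1.09, 1.28], [-1.99, 2.15], [-1.42, 1.44], [-3.14, 3.14]. Speed limits (rad/s): [2.79, 2.79, 3.14, 3.14, 3.14, 3.14].

## Interface

Orientations are given as a unit quaternion [x, y, z, w].
In Python, from workcell import bot gives the robot as it stands. The module is installed in compiled form; this text tells all that it offers.
- The arm moves only by the shell command python3 -m jog 'ROWS' [OPENING]. ROWS is JSON, a list that holds one entry, the list of rows, each a list of 6 numbers: the shift along the tool's x, y, z in m, then the turn, a rotation vector about the tool's x, y, z in degrees. In form: [[[dx, dy, dz, wx, wy, wz], ...]]. A call has 1 to 12 rows; each row shifts and turns the pose as measured when the row begins, along the tool's axes as they then stand; what a row does not reach is not made up. A row lasts 1/8 s, in which the tool goes at most 62.5 mm and 10.7 degrees, less where a joint would pass 70% of its speed; a pose out of reach is approached as far as the arm can. A call is refused whole if a number of a shift passes 0.0625 or a number of a turn 10.7, either way. A call with a gripper value outside its range is refused whole. OPENING is the finger opening in m, from 0 to 0.0854, set as the call begins (- or left out, the last holds). The fingers move at their own pace and stop on an object; the grip force is fixed at half the most. Time passes only in rows, so rows that do not move let the fingers close. It gives the time, the measured TCP pose, the force and the opening at its end, in the units of the state.
- bot.get_obs(): the state, without advancing time (a new reading comes with each control period).
- bot.camera(name): name is "scene" or "top" or "wrist"; returns a dict with "pixels" (420x560x3 uint8, red, green, blue), "fx", "fy", "cx", "cy" (pixels), "k1" (the pictures are not rectified: a ray, as slopes to the right and down, at radius r is drawn at 1 + k1 r^2 times it, then the intrinsics apply), "rvec" (rotation vector, rad) and "tvec" (3), from world to camera coordinates, as OpenCV has them. Camera axes: x right, y down, z forward; pixel columns grow to the right and rows downward; lengths in m; the calibration is good to about 2 mm. A picture is of the moment at which its call begins. There is no depth.
- bot.job_done(): hands the job in, once; it reports no verdict.
The state is a dict: "clock": time; "joint_pos": joint angles; "joint_vel": joint speeds; "tau": joint torques, N m; "eef_pos": TCP position; "tool_rot": TCP orientation; "ft_force": force on the tool from outside, world axes, zero at the start; "ft_torque": the same for the moment, N m; "grip_width": finger opening in m.
Only numpy, scipy, OpenCV 4.12 (cv2) and the standard library are available. Lean on these libraries where they do the work, as an engineer would, in place of code of your own. Each camera call takes 0.05 s, during which the arm holds its last target. There are 200 camera calls.

## Working session

There is one attempt and no reset: what is moved stays moved. The work goes in short steps, Python scripts to look and compute and a shell command to move; the robot and the scene stay as the last step left them, time stands still between calls to the robot, and variables do not carry over. Pictures are saved under pics/ and viewed, on a budget of 13 in all, crops included, one or two more only if the job needs it, and the job is handed in when it is done.

```bash
mkdir -p pics
cat > h.py <<'E'
import numpy as np,cv2
from workcell import bot
from scipy.spatial.transform import Rotation as R
def shot(n,f):
    c=bot.camera(n); cv2.imwrite('pics/'+f,cv2.cvtColor(c['pixels'],cv2.COLOR_RGB2BGR))
    np.save('pics/'+f+'.npy',c,allow_pickle=True); return c
def load(f): return np.load('pics/'+f+'.npy',allow_pickle=True).item()
def ray(c,u,v):
    a=np.array([(u-c['cx'])/c['fx'],(v-c['cy'])/c['fy']]);s=a.copy()
    for _ in range(20): s=a/(1+c['k1']*(s@s))
    M=R.from_rotvec(np.ravel(c['rvec'])).as_matrix();t=np.ravel(c['tvec'])
    return -M.T@t, M.T@np.array([s[0],s[1],1])
def onz(c,u,v,z):
    o,d=ray(c,u,v); return o+d*(z-o[2])/d[2]
def proj(c,p):
    q=R.from_rotvec(np.ravel(c['rvec'])).apply(p)+np.ravel(c['tvec']);s=q[:2]/q[2];s=s*(1+c['k1']*(s@s))
    return np.array([s[0]*c['fx']+c['cx'],s[1]*c['fy']+c['cy']])
E
python3 - <<'E'
from h import *
a=shot('top','top0.png');b=shot('scene','scene0.png')
o=bot.get_obs();print(o['clock'],o['eef_pos'],o['tool_rot'],o['grip_width'],bot.grasp_offset)
for c in(a,b):print(ray(c,280,210))
E
```

```text
0.1 [ 0.1584197  -0.47363865  0.2304767 ] [ 9.87009118e-01  1.60661344e-01 -1.44355299e-04 -9.54954269e-04] 0.08512998731887894 0.0187
(array([0.36946228, 0.04672959, 1.33083733]), array([ 0.12760734,  0.00704356, -0.99181115]))
(array([-0.0894459 ,  0.63203102,  0.86234178]), array([ 0.54064729, -0.54156024, -0.64393628]))
```

View pics/top0.png

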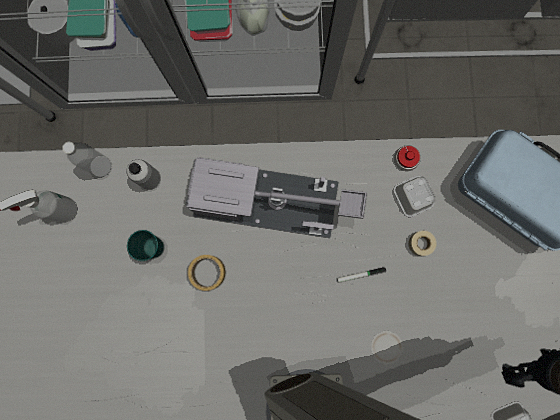

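View pics/scene0.png

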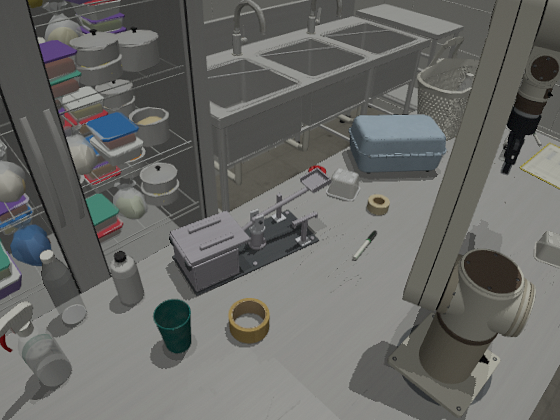

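The sump sits at top pixels ~(185–365,155–237), with its pad at (351,204). The posts are near (320,184) and (318,228). I'll enlarge both views to tell which post is the keeper.

Run:
```python
from h import *
a=cv2.imread('pics/top0.png')[160:250,240:380];b=cv2.imread('pics/scene0.png')[155:265,230:340]
a=cv2.resize(a,(800,514),interpolation=cv2.INTER_CUBIC)[:, :]
a=cv2.resize(cv2.imread('pics/top0.png')[150:245,240:380],None,fx=4,fy=4,interpolation=cv2.INTER_CUBIC)
b=cv2.resize(b,(240,380//1*240//240),interpolation=cv2.INTER_CUBIC)
b=cv2.resize(cv2.imread('pics/scene0.png')[160:255,270:330],None,fx=4,fy=4,interpolation=cv2.INTER_CUBIC)
cv2.imwrite('pics/crop.png',np.hstack([a,b]))
```

```text
(no output)
```

View pics/crop.png

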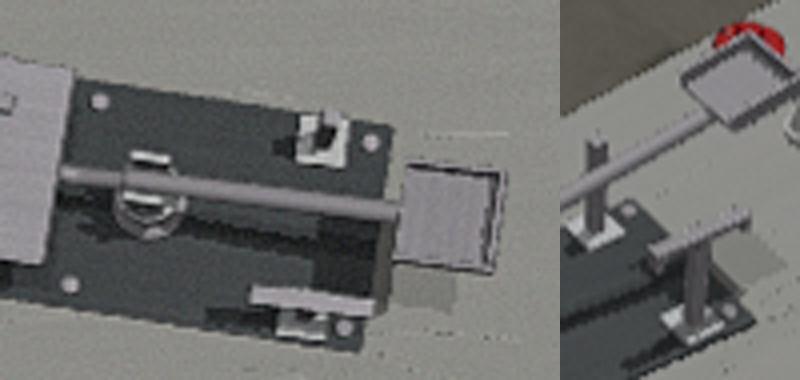

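The posts show near crop (325,130), a plain stub, and (312,298), a head about 31 px long. The head is the keeper, but it seems to run along the lever, so I'll measure it.

Run:
```python
from h import *
a=load('top0.png');b=load('scene0.png')
T=lambda x,y:(240+x/4,150+y/4)
S=lambda x,y:(270+(x-560)/4,160+y/4)
for n,p,z in [('plate TR',(393,124),.006),('plate BR',(360,352),.006),('plate TL~',(75,80),.006),('head L',(250,294),.095),('head R',(375,306),.095),('keeperfoot',(300,325),.007),('plainfoot',(323,140),.007),('plaintop',(325,118),.095),('padTL',(408,165),.16),('padTR',(503,172),.16),('padBR',(494,272),.16),('padBL',(395,262),.16),('bar R',(390,209),.135),('bar L',(70,174),.09),('pivot',(150,180),.1)]:
    print(n,onz(a,*T(*p),z).round(3))
for n,p,z in [('head L',(652,255),.095),('head R',(748,215),.095),('kfoot',(690,325),.007),('plainfoot',(597,232),.007),('plaintop',(597,145),.095),('padFar',(748,38),.168),('padLeft',(684,78),.16),('padnear',(735,128),.16)]:
    print('S',n,onz(b,*S(*p),z).round(3))
o,d=ray(a,280,210);print(proj(a,[.37,.047,0]),proj(a,[.5,.047,0]),proj(a,[.37,-.1,0]))
```

```text
plate TR [ 0.616 -0.108  0.006]
plate BR [ 0.458 -0.079  0.006]
plate TL~ [0.654 0.112 0.006]
head L [ 0.492 -0.001  0.095]
head R [ 0.482 -0.081  0.095]
keeperfoot [ 0.478 -0.038  0.007]
plainfoot [ 0.606 -0.059  0.007]
plaintop [ 0.605 -0.054  0.095]
padTL [ 0.562 -0.098  0.16 ]
padTR [ 0.556 -0.156  0.16 ]
padBR [ 0.494 -0.148  0.16 ]
padBL [ 0.502 -0.088  0.16 ]
bar R [ 0.538 -0.089  0.135]
bar L [0.574 0.113 0.09 ]
pivot [0.567 0.061 0.1  ]
S head L [0.491 0.    0.095]
S head R [ 0.476 -0.078  0.095]
S kfoot [ 0.486 -0.04   0.007]
S plainfoot [ 0.603 -0.06   0.007]
S plaintop [ 0.601 -0.054  0.095]
S padFar [ 0.553 -0.153  0.168]
S padLeft [ 0.556 -0.093  0.16 ]
S padnear [ 0.494 -0.078  0.16 ]
[285.18133486 271.84199172] [283.75059421 224.49865369] [338.97383915 270.22309748]
```

```bash
python3 -m jog '[[[0.043,-0.015,-0.01,0,0,0],[0.043,-0.015,-0.01,0,0,0],[0.043,-0.015,-0.01,0,0,0],[0.043,-0.015,-0.01,0,0,0],[0.043,-0.015,-0.01,0,0,0],[0.043,-0.015,-0.01,0,0,0],[0.043,-0.015,0,0,0,0],[0.043,-0.015,0,0,0,0],[0,0,0,0,0,0]]]' 0
python3 - <<'E'
from h import *
c=shot('wrist','w1.png');print(ray(c,280,210),bot.get_obs()['clock'])
for p in ([.528,-.122,.156],[.483,-.04,.095],[.605,-.058,.095]):print(proj(c,np.array(p)))
E
```

```text
clock: 1.23
eef_pos: [0.4542, -0.2437, 0.2878]
tool_rot: [0.987, 0.159, -0.002, -0.005]
ft_force: [-0.8, -0.4, 0.1]
grip_width: -0.0003
(array([ 0.52713122, -0.22220268,  0.4298292 ]), array([-0.28496346, -0.08352067, -0.95489364])) 1.275
[153.07478322  54.90257542]
[80.6094247  85.41022513]
[129.11492697 -49.0190961 ]
```

View pics/w1.png

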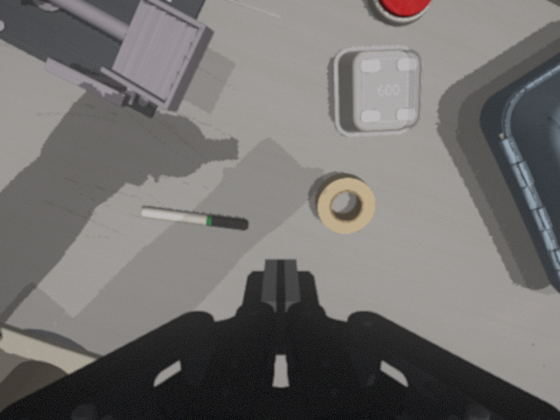

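```bash
python3 -m jog '[[[0.03,-0.042,0,0,0,0],[0.03,-0.042,0,0,0,0],[0.03,-0.042,0,0,0,0],[0.03,-0.042,0,0,0,0],[0,0,0,0,0,0]]]' 0
python3 - <<'E'
from h import *
c=shot('wrist','w2.png');print(ray(c,280,210),bot.get_obs()['clock'])
for p in ([.528,-.122,.156],[.483,-.04,.095],[.605,-.058,.095]):print(proj(c,np.array(p)))
E
```

```text
clock: 1.9
eef_pos: [0.513, -0.0486, 0.2871]
tool_rot: [0.988, 0.152, -0.005, -0.004]
ft_force: [-0.7, -0.9, -0.4]
grip_width: 0.0002
(array([ 0.5869869 , -0.02790054,  0.42872797]), array([-0.29125281, -0.08127291, -0.95318846])) 1.95
[373.77545008 208.05071434]
[263.36426351 207.0068759 ]
[322.41841602  87.92609442]
```

View pics/w2.png

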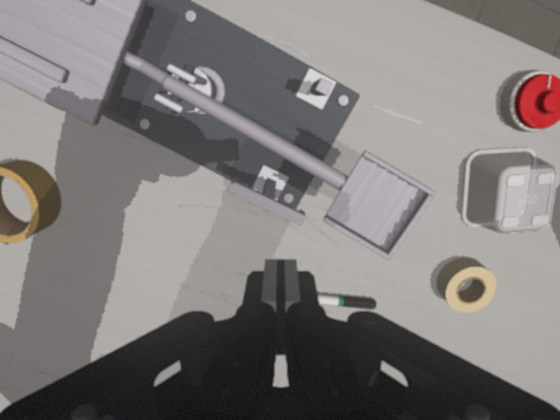

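The posts are clear in this view: the plain post is at (318,87). The keeper's foot is at (270,182), and its head runs from (230,187) to (303,217), parallel to the bar and not across it as the text says. I'll enlarge this and triangulate it.

Run:
```python
from h import *
a=cv2.imread('pics/w2.png')[140:240,200:340]
cv2.imwrite('pics/crop2.png',cv2.resize(a,None,fx=5,fy=5,interpolation=cv2.INTER_CUBIC))
def tri(l):
    A=np.zeros((3,3));B=np.zeros(3)
    for f,u,v in l:
        o,d=ray(load(f),u,v);d/=np.linalg.norm(d);P=np.eye(3)-np.outer(d,d);A+=P;B+=P@o
    p=np.linalg.solve(A,B);return p.round(4),[ (proj(load(f),p)-[u,v]).round(1) for f,u,v in l]
print(tri([('top0.png',302.5,223.5),('scene0.png',293,223.8),('w2.png',231,188)]))
print(tri([('top0.png',333.7,226.5),('scene0.png',317,213.8),('w2.png',303,216)]))
```

```text
(array([ 0.4919, -0.0027,  0.0923]), [array([0.5, 0.1]), array([ 0.3, -0. ]), array([-1.8, -1.4])])
(array([ 0.4821, -0.0823,  0.0876]), [array([0.3, 0.1]), array([-1. ,  0.2]), array([0.9, 1.9])])
```

View pics/crop2.png

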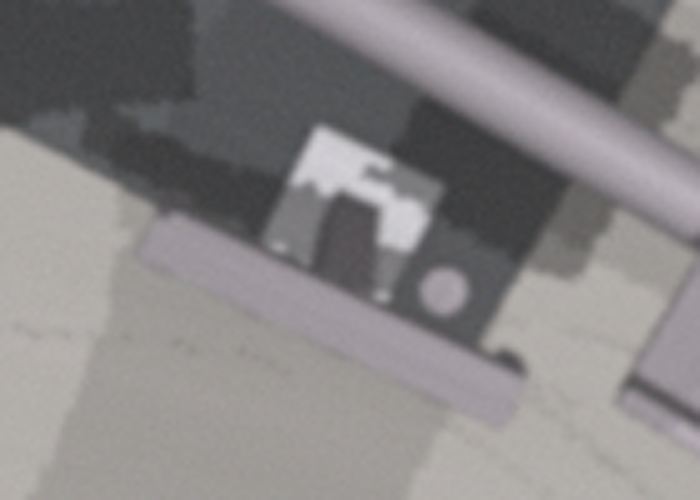

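The pictures agree that the T head lies along the frame's x and not along y as written. Both ends triangulate to z≈0.09 and are 80 mm apart. With the bar swung about 0.35 rad, the head's outer half still covers it, and the stop at q=0.56 lets the pad rim pass beneath. I'll turn the tool so the jaws lie across the arm and compute the pad target.

```bash
python3 -m jog '[[[0,0,0,0,0,-10.6],[0,0,0,0,0,-10.6],[0,0,0,0,0,-10.6],[0,0,0,0,0,-10.6],[0,0,0,0,0,-10.6],[0,0,0,0,0,0]]]' 0
cat >> h.py <<'E'
ex=np.array([.148,.989]);ex/=np.linalg.norm(ex);ey=np.array([-ex[1],ex[0]])
def tooldelta(w):
    o=bot.get_obs();M=R.from_quat(o['tool_rot']).as_matrix();return (M.T@(np.array(w)-o['eef_pos'])).round(4)
E
python3 - <<'E'
from h import *
c=load('w2.png');t=load('top0.png')
P=np.array([onz(c,u,v,.165) for u,v in((367,153),(433,190),(388,255),(325,217))]);print(P.round(3),P.mean(0))
P2=np.array([onz(t,240+x/4,150+y/4,.165) for x,y in((408,165),(503,172),(494,272),(395,262))]);print(P2.mean(0))
# frame origin: from post feet
kf=np.array([.485,-.041]);pf=np.array([.604,-.0585]);d=(kf-pf)/np.linalg.norm(kf-pf);print(np.linalg.norm(kf-pf),d)
x=np.array([d[1],-d[0]]);O=(kf+pf)/2+.115*x;print('origin',O)
m=(P.mean(0)+P2.mean(0))[:2]/2-O;print('pad in frame',m@x,m@d,'swivel',np.arctan2(-(m@d),-(m@x)))
o=bot.get_obs();print(o['joint_pos'].round(2),o['eef_pos'].round(3),R.from_quat(o['tool_rot']).as_matrix().round(3)[:, :2].T,o['clock'])
E
```

```text
clock: 2.7
eef_pos: [0.5073, -0.0628, 0.2868]
tool_rot: [0.815, 0.58, -0.006, -0.006]
ft_force: [-0.3, 0.1, 0.1]
grip_width: -0.0003
[[ 0.568 -0.098  0.165]
 [ 0.557 -0.157  0.165]
 [ 0.497 -0.145  0.165]
 [ 0.512 -0.085  0.165]] [ 0.53339472 -0.12146791  0.165     ]
[ 0.52780558 -0.12162647  0.165     ]
0.12027988194207707 [-0.98935914  0.14549399]
origin [0.56123181 0.0640263 ]
pad in frame -0.18805554778604888 0.003305886289032227 swivel -0.017577496912329935
[-0.12  0.26  0.17  1.5   0.    1.78] [ 0.507 -0.063  0.287] [[ 0.328  0.945 -0.003]
 [ 0.944 -0.328 -0.016]] 2.7
```

```bash
python3 -m jog '[[[-0.026,0.021,0.02,0,0,0],[-0.026,0.021,0.02,0,0,0],[0,0,0.03,0,0,0],[0,0,0.02,0,0,0],[0,0,0,0,0,0]]]' 0
python3 - <<'E'
from h import *
print(tooldelta([.529,-.126,.16]))
c=shot('wrist','w3.png')
E
```

```text
clock: 3.32
eef_pos: [0.5265, -0.1345, 0.1947]
tool_rot: [0.823, 0.569, -0.006, -0.005]
ft_force: [0.4, -0.8, -0.1]
grip_width: 0.0
[ 0.009  -0.0001  0.0346]
```

View pics/w3.png

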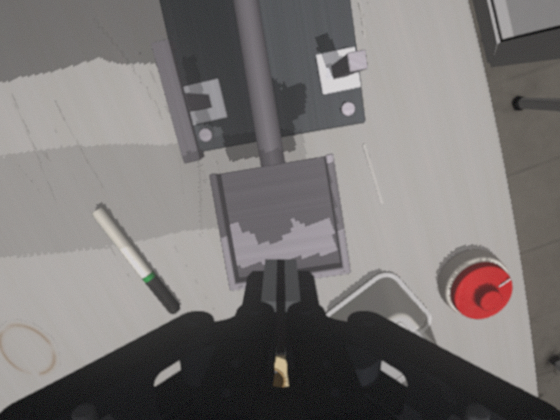

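Fingertips show at (282,262), in the pad's outer part, with rims at x=225 and 340. The head is the strip from (165,40) to (192,158), along the bar. Next I'll shift 8 mm inward, descend and press.

```bash
python3 -m jog '[[[0.008,0,0.02,0,0,0],[0,0,0.015,0,0,0],[0,0,0.01,0,0,0],[0,0,0.015,0,0,0],[0,0,0.015,0,0,0]]]' 0; python3 -m jog '[[[0,0,0.015,0,0,0],[0,0,0.015,0,0,0],[0,0,0.015,0,0,0]]]' 0
```

```text
clock: 4.0
eef_pos: [0.5351, -0.1339, 0.1288]
tool_rot: [0.825, 0.566, -0.002, 0.007]
ft_force: [-1.8, -3.3, 9.1]
grip_width: 0.0002
clock: 4.38
eef_pos: [0.5419, -0.1372, 0.0907]
tool_rot: [0.825, 0.565, 0.004, 0.013]
ft_force: [0.4, 3.8, 8.4]
grip_width: 0.0002
```

```bash
python3 -m jog '[[[0,-0.006,0.014,0,0,0],[0,-0.006,0.014,0,0,0],[0,-0.004,0.012,0,0,0]]]' 0
python3 - <<'E'
from h import *
M=R.from_quat(bot.get_obs()['tool_rot']).as_matrix();print(M.round(3),np.degrees(np.cross([0,0,1],M.T@[0,0,-1])).round(2))
c=shot('wrist','w4.png')
E
```

```text
clock: 4.75
eef_pos: [0.5369, -0.1324, 0.0571]
tool_rot: [0.825, 0.564, 0.013, 0.019]
ft_force: [0.7, 1.3, 6.8]
grip_width: 0.0
[[ 0.362  0.931  0.043]
 [ 0.932 -0.362 -0.017]
 [-0.     0.047 -0.999]] [ 2.68  0.02 -0.  ]
```

```bash
python3 -m jog '[[[0,0,0.006,2.5,0,0],[-0.001,-0.004,0.004,0,0,0],[-0.002,-0.008,0.002,0,0,2.3],[-0.002,-0.008,0.002,0,0,2.3],[-0.002,-0.008,0.002,0,0,2.3]]]' 0
python3 - <<'E'
from h import *
o=bot.get_obs();M=R.from_quat(o['tool_rot']).as_matrix();print(np.degrees(np.cross([0,0,1],M.T@[0,0,-1])).round(2), M[:2,0])
O=np.array([.561,.064]);d=o['eef_pos'][:2]-O;x=np.array([.1455,.989]);y=np.array([-.989,.1455]);print(d@x,d@y,np.hypot(*d),np.arctan2(-d@y,-d@x))
E
```

```text
clock: 5.42
eef_pos: [0.5196, -0.1286, 0.0492]
tool_rot: [0.859, 0.512, 0.011, 0.008]
ft_force: [1.4, 0.7, 6.1]
grip_width: 0.0002
[ 1.4  -0.64  0.  ] [0.47514589 0.87983658]
-0.19651118211355828 0.01288803199377146 0.1970031797485374 -0.06549042661216042
```

```bash
python3 -m jog '[[[-0.0005,-0.009,0.001,1,-0.5,2.3],[-0.0005,-0.009,0.001,0,0,2.3],[-0.0005,-0.009,0.001,0,0,2.3],[-0.0005,-0.009,0.001,0,0,2]]]' 0
python3 - <<'E'
from h import *
o=bot.get_obs();M=R.from_quat(o['tool_rot']).as_matrix();print(np.degrees(np.cross([0,0,1],M.T@[0,0,-1])).round(2), M[:2,0])
O=np.array([.561,.064]);d=o['eef_pos'][:2]-O;x=np.array([.1455,.989]);y=np.array([-.989,.1455]);print(d@x,d@y,np.hypot(*d),np.arctan2(-d@y,-d@x))
shot('wrist','w5.png')
E
```

```text
clock: 5.92
eef_pos: [0.4936, -0.1204, 0.0511]
tool_rot: [0.899, 0.439, 0.005, 0.014]
ft_force: [-0.9, -4.6, 4.3]
grip_width: 0.0003
[ 1.65  0.22 -0.  ] [0.6152392  0.78833134]
-0.1921362737784105 0.03987726264936471 0.1963004193763733 -0.20464142466734778
```

View pics/w5.png

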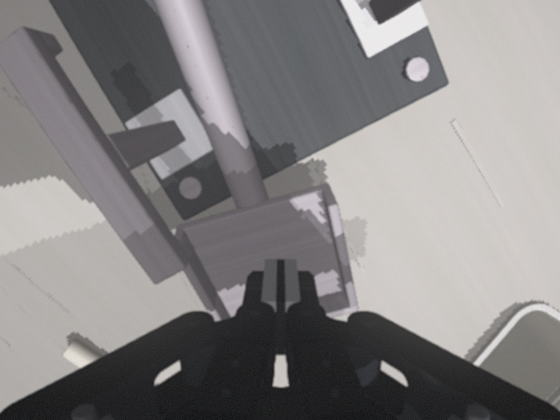

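```bash
python3 -m jog '[[[0,0,0.005,1.5,0,0],[-0.0028,-0.0086,0.003,0,0,2.3],[-0.0028,-0.0086,0.003,0,0,2.3]]]' 0
python3 - <<'E'
from h import *
o=bot.get_obs();M=R.from_quat(o['tool_rot']).as_matrix();print(np.degrees(np.cross([0,0,1],M.T@[0,0,-1])).round(2), M[:2,0])
O=np.array([.561,.064]);d=o['eef_pos'][:2]-O;x=np.array([.1455,.989]);y=np.array([-.989,.1455]);print(d@x,d@y,np.hypot(*d),np.arctan2(-d@y,-d@x))
E
```

```text
clock: 6.35
eef_pos: [0.482, -0.1149, 0.0453]
tool_rot: [0.916, 0.401, 0.005, 0.005]
ft_force: [-0.4, -1.1, 12.6]
grip_width: 0.0
[ 0.69 -0.26  0.  ] [0.67876232 0.73434357]
-0.18839625175255267 0.05207056043582215 0.19552899420854813 -0.2696566443336666
```

```bash
python3 -m jog '[[[-0.002,-0.009,0.002,0,0,1],[-0.002,-0.009,0.002,0,0,1],[-0.002,-0.009,0.002,0,0,1]]]' 0
python3 - <<'E'
from h import *
o=bot.get_obs();M=R.from_quat(o['tool_rot']).as_matrix();print(np.degrees(np.cross([0,0,1],M.T@[0,0,-1])).round(2), M[:2,0])
O=np.array([.561,.064]);d=o['eef_pos'][:2]-O;x=np.array([.1455,.989]);y=np.array([-.989,.1455]);print(d@x,d@y,np.hypot(*d),np.arctan2(-d@y,-d@x))
shot('wrist','w6.png')
E
```

```text
clock: 6.72
eef_pos: [0.4657, -0.106, 0.0457]
tool_rot: [0.927, 0.375, 0.01, 0.013]
ft_force: [1.6, -4.9, 8.8]
grip_width: 0.0001
[ 1.79 -0.5   0.  ] [0.71915482 0.69479422]
-0.18195287696293688 0.06951939123836143 0.1948504659855069 -0.36495771751123207
```

View pics/w6.png

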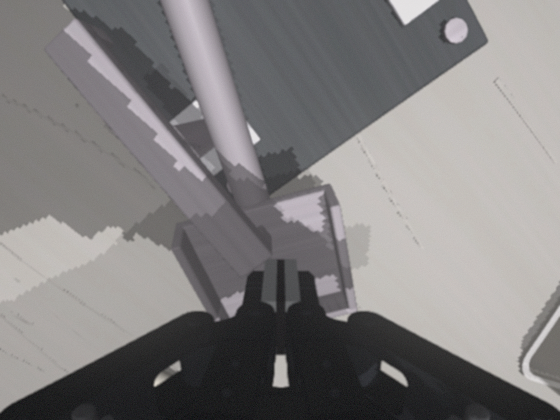

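The head's outer end (about 265,250) is now over the inner pad, with the keeper-side rim (180,230) beyond it. I'll push lightly until the bar meets the post.

```bash
python3 -m jog '[[[-0.001,-0.005,0.002,1.5,0,0],[-0.001,-0.006,0.002,0,0,0]]]' 0;  python3 -m jog '[[[-0.001,-0.006,0.002,0,0,0],[0,-0.002,0.001,0,0,0]]]' 0
```

```text
clock: 7.02
eef_pos: [0.4636, -0.1041, 0.0463]
tool_rot: [0.927, 0.374, 0.01, 0.008]
ft_force: [1.6, -5.4, 5.7]
grip_width: 0.0002
clock: 7.28
eef_pos: [0.4628, -0.1032, 0.0468]
tool_rot: [0.928, 0.373, 0.014, 0.014]
ft_force: [-1.1, -3.8, 4.0]
grip_width: -0.0003
```

```bash
python3 -m jog '[[[0,-0.003,-0.005,1.5,0,0],[0,-0.003,-0.005,0,0,0],[0,-0.003,-0.004,0,0,0]]]' 0;  python3 -m jog '[[[0,-0.003,-0.003,0,0,0],[0,-0.003,-0.003,0,0,0]]]' 0
```

```text
clock: 7.65
eef_pos: [0.4584, -0.0989, 0.0626]
tool_rot: [0.928, 0.372, 0.01, 0.005]
ft_force: [0.6, -3.8, 3.5]
grip_width: 0.0003
clock: 7.9
eef_pos: [0.4551, -0.0947, 0.0697]
tool_rot: [0.928, 0.372, 0.011, 0.006]
ft_force: [1.2, -2.8, 4.9]
grip_width: -0.0003
```

```bash
python3 -m jog '[[[-0.004,0,-0.002,0,0,0],[-0.003,0,-0.003,0,0,0]]]' 0;  python3 -m jog '[[[-0.001,0,-0.003,0,0,0],[0,0,-0.003,0,0,0]]]' 0
python3 - <<'E'
from h import *
shot('wrist','w7.png');shot('scene','s7.png')
E
```

```text
clock: 8.15
eef_pos: [0.4515, -0.0969, 0.0757]
tool_rot: [0.928, 0.373, 0.014, 0.004]
ft_force: [3.1, -0.9, -1.4]
grip_width: -0.0003
clock: 8.4
eef_pos: [0.4483, -0.0962, 0.0806]
tool_rot: [0.927, 0.374, 0.013, 0.002]
ft_force: [0.8, -0.3, -0.2]
grip_width: -0.0
```

View pics/w7.png

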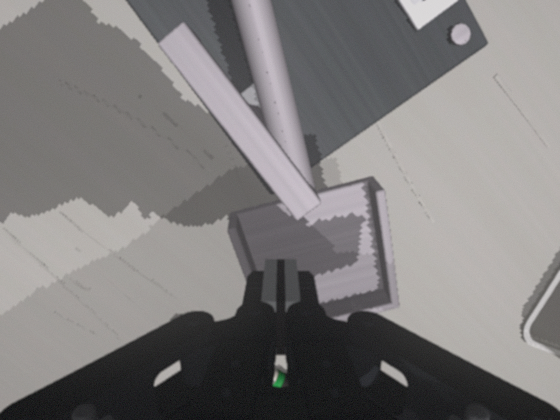

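The head's outer end (305,205) now lies over the bar end and inner pad. The vertical force is about 0 at z=0.081, so the lever looks caught. I'll lift clear, wait, and check for drift.

```bash
python3 -m jog '[[[0,0,-0.01,0,0,0],[0,0,-0.02,0,0,0],[0,0,-0.02,0,0,0]]]' 0
python3 - <<'E'
from h import *
shot('scene','s8.png');shot('top','t8.png')
E
python3 -m jog '[[[0,0,-0.04,0,0,0],[0,0,-0.04,0,0,0],[0,0,-0.04,0,0,0],[-0.02,0.02,0,0,0,0],[0,0,0,0,0,0],[0,0,0,0,0,0],[0,0,0,0,0,0],[0,0,0,0,0,0],[0,0,0,0,0,0],[0,0,0,0,0,0]]]' 0
python3 - <<'E'
from h import *
shot('scene','s9.png');shot('top','t9.png')
a=cv2.imread('pics/scene0.png').astype(int)
f=lambda n:cv2.imread('pics/'+n).astype(int)
w=slice(160,245),slice(240,330)
print('scene78',np.abs(f('s7.png')-f('s8.png'))[160:260,170:300].mean(),'89',np.abs(f('s8.png')-f('s9.png'))[190:260,170:290].mean(),'09',np.abs(a-f('s9.png'))[190:260,170:290].mean())
s=cv2.resize(cv2.imread('pics/s9.png')[150:290,160:345],None,fx=2.9,fy=2.9,interpolation=cv2.INTER_CUBIC)
t=cv2.resize(cv2.imread('pics/s8.png')[150:290,255:345],None,fx=2.9,fy=2.9,interpolation=cv2.INTER_CUBIC)
cv2.imwrite('pics/cmp.png',np.hstack([s,t]))
E
```

```text
clock: 8.88
eef_pos: [0.4443, -0.0957, 0.1304]
tool_rot: [0.927, 0.374, 0.01, -0.0]
ft_force: [-0.0, -0.3, 0.2]
grip_width: -0.0003
clock: 10.22
eef_pos: [0.4399, -0.1227, 0.2501]
tool_rot: [0.927, 0.375, 0.008, -0.003]
ft_force: [0.2, 0.6, 0.2]
grip_width: -0.0002
scene78 1.594871794871795 89 1.5891666666666666 09 16.37325396825397
```

View pics/cmp.png

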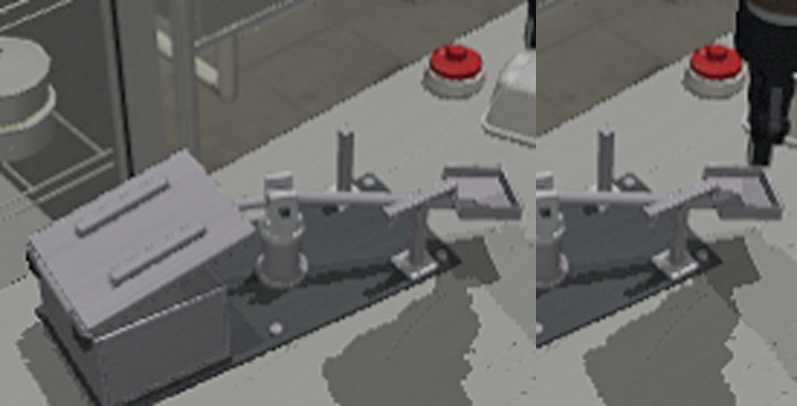

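The flap is raised (about crop (150,240)), with the bar under the keeper head at (440,195). The two shots 1.3 s apart match. I'll wait longer to rule out creep and measure lever angles.

```bash
python3 -m jog '[[[0,0,0,0,0,0],[0,0,0,0,0,0],[0,0,0,0,0,0],[0,0,0,0,0,0],[0,0,0,0,0,0],[0,0,0,0,0,0],[0,0,0,0,0,0],[0,0,0,0,0,0],[0,0,0,0,0,0],[0,0,0,0,0,0],[0,0,0,0,0,0],[0,0,0,0,0,0]]]' 0
python3 - <<'E'
from h import *
shot('scene','s10.png');shot('wrist','w10.png');shot('top','t10.png')
f=lambda n:cv2.cvtColor(cv2.imread('pics/'+n),cv2.COLOR_BGR2GRAY).astype(np.float32)
for n,b,sl in (('s9.png','s10.png',(slice(200,230),slice(305,345))),('s9.png','s10.png',(slice(195,260),slice(170,260))),('t9.png','t10.png',(slice(160,240),slice(185,300)))):
    print(cv2.phaseCorrelate(f(n)[sl].copy(),f(b)[sl].copy()),np.abs(f(n)[sl]-f(b)[sl]).max())
# bystanders: changes in top, away from arm
d=np.abs(f('top0.png')-f('t10.png'));
for nm,(u,v) in dict(flask=(143,175),tumbler=(145,247),tape=(206,272),timer=(407,157),box=(414,196),roll=(423,243),pen=(361,274)).items(): print(nm,d[v-18:v+18,u-22:u+22].mean().round(1))
cv2.imwrite('pics/f.png',np.hstack([cv2.resize(cv2.imread('pics/t10.png')[120:300,110:450],None,fx=2.2,fy=2.2)]))
E
```

```text
clock: 11.82
eef_pos: [0.44, -0.1229, 0.2503]
tool_rot: [0.927, 0.375, 0.008, -0.002]
ft_force: [-0.1, -0.1, 0.2]
grip_width: 0.0001
((0.05451489141382382, 0.028423906588676218), 1.003871433933576) 13.0
((0.007190134697800943, -0.006741271145791927), 1.001937355229884) 6.0
((-0.004744410560078904, -0.008079356656644165), 0.9855577307442824) 16.0
flask 4.5
tumbler 4.8
tape 4.3
timer 4.5
box 31.2
roll 44.2
pen 31.6
```

View pics/w10.png

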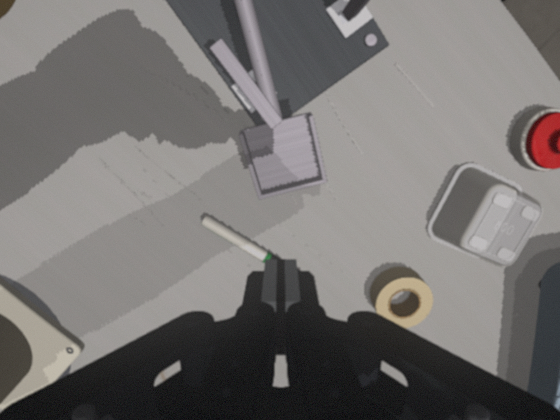

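View pics/f.png

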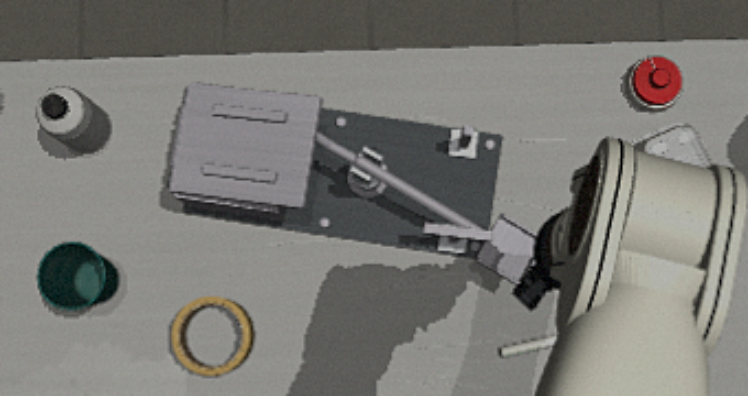

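```bash
python3 -c "
from workcell import bot
print(bot.job_done(), bot.get_obs()['clock'])"
```

```text
the job is handed in; nothing more can be done
the job is handed in; nothing more can be done
```

The flap is open and held up by the lever, and I handed the job in at about 12 s. I pressed the pad down to about its stop with closed fingertips and swung it to the keeper side (world −x) until the bar would go no further. Then I eased off until the force on the fingers was near zero at z ≈ 0.08 m and lifted the hand away.

**Last checks:**
- **Hold:** pictures 1.6 s apart, with the hand clear, show the flap and pad moving less than 0.1 px. The wrist reads about 0 N.
- **Bystanders:** flask, tumbler, tape and timer look unchanged in the top view. The arm hides the food box, label roll and marker pen there. In the wrist picture they look undisturbed, but I did not measure them.

**Disagreements and limits:**
- **Keeper turned:** the images show the keeper's T-head running along the lever (frame x), not across it (frame y) as described. Several views agreed on this.
- **How it is held:** the bar end and inner pad are caught under the head's outer end, and not in a pocket beside the post. It may rest there partly by friction, which I could not check.
- **Not measured:** I did not measure the caught lever angle directly. The fingertips came off at a height that suggests about 0.41, within the stated 0.39 to 0.43.
- **Picture count:** I viewed 11 pictures, one over the budget.

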